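Pry up the tight die-set plate at a jeweller's bench

ROBOT

A 6-joint arm with a two-finger parallel gripper is mounted at the origin on the work surface. World frame = base frame: x ahead of the robot, y to its left, z up, the work surface at z = 0. Lengths are in m, angles in rad, forces in N, time in s.
With the tool pointing down it reaches from about 0.25 to 0.725 m from the base axis. Payload 4 kg.
Tool frame: the origin (TCP) lies midway between the tips of the shut fingers; the grasp point (between the pads) lies 19 mm behind it; z points along the fingers, y is the line along which they close (so a half turn about z gives the same grasp; the last joint's range is limited). The gripper opens to 85 mm and grips with 20 to 120 N. Pads are 22 mm wide; open, the fingers measure 114 mm over their backs; the gripper's body (76 mm by 85 mm) begins 54 mm behind the grasp point. The pads swing forward as they close: fully open they stand 13 mm farther back than shut.
Start: joints at [-1.249, 0.241, 0.005, 1.335, 0, 1.571], TCP at [0.158, -0.474, 0.231] pointing down, gripper open.
Joint ranges: [-2.72, 2.72], [-1.05, 1.87], [-1.09, 1.28], [-1.99, 2.15], [-1.42, 1.44], [-3.14, 3.14]. Speed limits (rad/s): [2.79, 2.79, 3.14, 3.14, 3.14, 3.14].

INTERFACE

Orientations are given as a unit quaternion [x, y, z, w].
In Python, from workcell import bot, camera, job_done gives the robot as it stands.
- The arm moves only by the tool carry_out, never from a script. Its argument "plan" is a list of rows, each an object of numbers: "dx", "dy", "dz": the shift along the tool's x, y, z in mm; "twist": the turn about the tool's z in degrees; "fingers": the closure, from -1 (fully open) to 1 (shut). In form: [{"dx": .., "dy": .., "dz": .., "twist": .., "fingers": ..}, ...]. A call has exactly 5 rows; each row is the pose to reach, as a shift and turn from the pose commanded when the call began, along the tool's axes at that moment; what a row does not reach only later rows make up. A row lasts 1/12 s, in which the tool goes at most 41.7 mm and 7.16 degrees, less where a joint would pass 70% of its speed; a pose out of reach is approached as far as the arm can. A call with a gripper value outside its range is refused whole. The fingers move at their own pace and stop on an object; the grip force is fixed at half the most. Time passes only in rows, so rows that repeat a pose let the fingers close, or fill a call up. It gives the time, the measured TCP pose, the force, the opening and the grip force at its end, in the units of the state.
- bot.get_obs(): the state, without advancing time (a new reading comes with each control period).
- camera(name): name is "side" or "top"; returns a dict with "image" (480x640x3 uint8, red, green, blue), "intrinsics" (3x3 intrinsics, pixels), "distortion" ([k1, k2, p1, p2, k3] as OpenCV has them; the pictures are not rectified), "eye" and "attitude" of the camera in the world. Camera axes: x right, y down, z forward; pixel columns grow to the right and rows downward; lengths in m; the calibration is good to about 2 mm. A picture is of the moment at which its call begins. There is no depth.
- job_done(): hands the job in; it is judged then, once.
The state is a dict: "clock": time; "joint_pos": joint angles; "joint_vel": joint speeds; "tau": joint torques, N m; "eef_pos": TCP position; "tool_rot": TCP orientation; "ft_force": force on the tool from outside, world axes, zero at the start; "ft_torque": the same for the moment, N m; "grip_width": finger opening in m; "grasp_force": force on a finger pad.
Only numpy, scipy, OpenCV 4.12 (cv2) and the standard library are available. Lean on these libraries where they do the work, as an engineer would, in place of code of your own. Each camera call takes 0.05 s, during which the arm holds its last target. There are 200 camera calls.

TASK

The heavy top plate of the little die set on the jeweller's bench is stuck down on its two guide pins. Lay the flat steel pry bar (not the file or the ring mandrel) across the fulcrum block, between its ears, with the blade under the plate's overhanging lip, then push the handle down to lever the plate up at least 6 mm; it is tight enough to stay up by itself. Do not touch the die set with the gripper, and leave the bar lying in place over the fulcrum with its blade under the lip.

Things in the scene. Friction and masses are not known exactly. Their poses are not given: they have to be found in the camera images.
- die_set: Steel die set bolted down, 165 mm high to the tops of its two guide pins. Origin on the bench under its top plate's centre; z up; -x points out of its front (lip side, fulcrum side). Top plate 110 x 110 x 18 mm, x and y -55 to 55, underside 104 mm up when down. Lower block's front face at x = -20, so the plate overhangs as a lip from x = -20 to -55 mm, open below. Shoe 20 mm high, x -45 to 65.
- top_plate (a joint): Rise of the top plate straight up its guide pins in m: 0 fully down, 0.030 upper stop. Plate about 1.7 kg, tight on the pins: about 38 N at the lip raises it (10 to 16 N down on the bar's handle), and it stays at the height where it is left.
- pry_bar: Flat steel pry bar, 300 mm, 0.4 kg, loose on the bench. Origin on its underside at the blade's tip; +x points out of the tip, z up. Blade 28 mm wide for 38 mm, then shaft 16 mm wide, both topping 10 mm; wooden handle 26 wide, 18 high, x -175 to -300. Balances at x = -150: grip there. Laid on the fulcrum with the tip 20 mm under the lip and let go, the handle sinks until the blade meets the plate.
- fulcrum: Steel block bolted down in front of the lip, 37 to 47 mm out from its edge. Origin on the bench under its centre. Round crest along its y, 85 mm high, 24 mm thick in x, 76 long; two ears 10 mm above it leave 56 mm between for the bar. x axis within 3 degrees of the die set's. A bar level on the crest has 9 mm of room above it under the plate; its handle end can be pushed down to the bench.
Things that resemble listed ones, but are neither listed nor needed, are in the scene too. Several things have the shape of the fulcrum; the one meant has the colours described above. Of the things shaped like the die_set, the steel one is meant.

How it is judged:
By the outcome, as a careful person would: the job done as asked, in the order asked, and still so for the second after the job is handed in, with the robot touching nothing.
It also fails if it takes over 56 s, if anything falls off the work surface, if the arm or the gripper's body presses on something with over 40 N, if the wrist force passes 120 N, or if a joint passes its speed limit or range.

## Working session

There is one attempt and no reset: what is moved stays moved. The work goes in short steps, Python scripts to look and compute and a tool call to move; the robot and the scene stay as the last step left them, time stands still between calls to the robot, and variables do not carry over. Pictures are saved under pics/ and viewed, at most 10 in all, crops included, and the job is handed in when it is done.

Besides the shell and the picture viewer there is one more tool, called after "Call:" as name([rows], argument=value, ...), one row to a line, values as JSON. carry_out: Moves the arm, as the interface text tells. Its arguments: {"type":"object","properties":{"plan":{"type":"array","items":{"type":"object","properties":{"dx":{"type":"number"},"dy":{"type":"number"},"dz":{"type":"number"},"twist":{"type":"number"},"fingers":{"type":"number"}}}}},"required":["plan"]}

```bash
mkdir -p pics; ls; python3 - <<'E'
from workcell import bot,camera
import cv2
for n in ("side","top"):
    c=camera(n); cv2.imwrite(f"pics/{n}0.png",c["image"][:,:,::-1])
    print(n,{k:c[k] for k in c if k!="image"})
print(bot.get_obs())
E
```

```text
pics
side {'intrinsics': array([[451.32791183,   0.        , 327.20263673],
       [  0.        , 451.32791183, 233.28597776],
       [  0.        ,   0.        ,   1.        ]]), 'distortion': array([0.00110301, 0.        , 0.        , 0.        , 0.        ]), 'eye': array([0.83702805, 0.90587755, 0.83134993]), 'attitude': array([ 0.16473832,  0.88200626, -0.43599453, -0.06953426])}
top {'intrinsics': array([[559.30528227,   0.        , 319.38901331],
       [  0.        , 559.30528227, 245.42573038],
       [  0.        ,   0.        ,   1.        ]]), 'distortion': array([-0.04614285,  0.        ,  0.        ,  0.        ,  0.        ]), 'eye': array([0.31162152, 0.01856192, 1.45738386]), 'attitude': array([-0.69847702,  0.71084284, -0.06360008,  0.05279519])}
{'clock': 0.1, 'joint_pos': array([-1.24899614e+00,  2.41358467e-01,  3.87006008e-03,  1.33519590e+00,
       -1.33929148e-05,  1.57079036e+00]), 'joint_vel': array([-0.00182519, -0.00268402,  0.00334476, -0.00022791, -0.00161834,
       -0.00017782]), 'tau': array([-5.12253409e-04, -3.73136580e+01,  2.53010523e+01,  1.08257247e-02,
       -3.24533642e-05,  9.38004575e-06]), 'eef_pos': array([ 0.15795682, -0.47380492,  0.23049581]), 'tool_rot': array([ 9.87082563e-01,  1.60209620e-01, -1.57840411e-04, -9.30722533e-04]), 'ft_force': array([-1.21677893, -0.14330765, -0.01184273]), 'ft_torque': array([-0.00495094,  0.02509716,  0.0066002 ]), 'grasp_force': 0.0, 'grip_width': 0.08530925800837111}
```

View pics/side0.png

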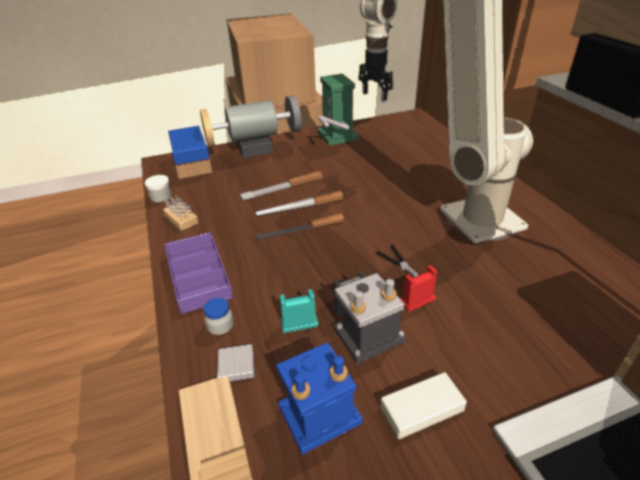

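View pics/top0.png

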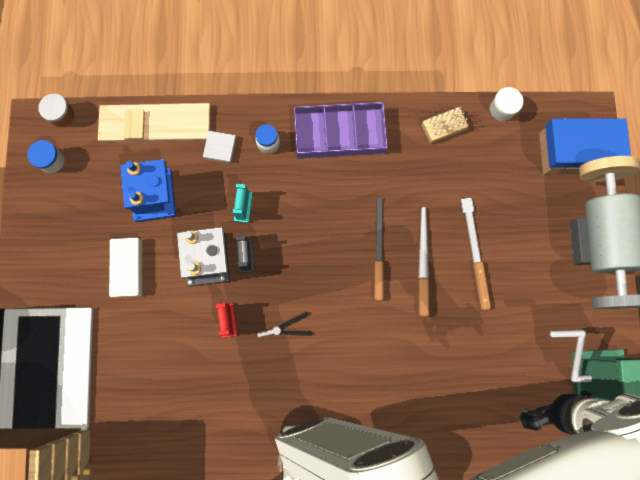

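The side view shows the steel die set at (368,312) and the tools at (283,187), (300,204) and (300,227). In the top view:
- **Die set:** steel at (203,255); the blue one at (148,190) is a decoy.
- **Fulcrum:** dark steel at (244,253). The teal one (243,203) and the red one (227,320) are decoys.
- **Long tools:** file (380,250), tapered mandrel (424,260), and the bar with a wide blade, tip at (467,200) and handle at (483,290). I choose the bar and will check it in a crop.

```bash
cat > h.py <<'E'
import numpy as np,cv2
from scipy.spatial.transform import Rotation as R
from workcell import bot,camera
def ray(c,px):
    u=cv2.undistortPoints(np.array(px,float).reshape(-1,1,2),c["intrinsics"],c["distortion"]).reshape(-1,2)
    return R.from_quat(c["attitude"]).apply(np.c_[u,np.ones(len(u))])
def onplane(c,px,z):
    d=ray(c,px); return c["eye"]+d*((z-c["eye"][2])/d[:,2])[:,None]
def proj(c,P):
    r=R.from_quat(c["attitude"]).inv(); P=np.atleast_2d(np.array(P,float))
    return cv2.projectPoints(r.apply(P-c["eye"]),np.zeros(3),np.zeros(3),c["intrinsics"],c["distortion"])[0].reshape(-1,2)
E
python3 - <<'E'
from h import *
c=camera("top"); s=camera("side")
im=c["image"][:,:,::-1]
print(onplane(c,[(467,200),(486,307),(203,255),(244,253)],0.0).round(3), proj(s,[[0,0,0]]))
a=cv2.resize(im[215:300,165:275],None,fx=5,fy=5,interpolation=cv2.INTER_CUBIC)
b=cv2.resize(im[190:315,445:505],None,fx=4,fy=4,interpolation=cv2.INTER_CUBIC)
o=np.zeros((500,800,3),np.uint8); o[:a.shape[0],:a.shape[1]]=a; o[:b.shape[0],555:555+b.shape[1]]=b
cv2.imwrite("pics/crop1.png",o)
hsv=cv2.cvtColor(im.copy(),cv2.COLOR_BGR2HSV)
def comps(roi,mask):
    x0,y0,x1,y1=roi; m=np.zeros(mask.shape,np.uint8); m[y0:y1,x0:x1]=mask[y0:y1,x0:x1]
    cs=cv2.findContours(m,cv2.RETR_EXTERNAL,cv2.CHAIN_APPROX_NONE)[0]
    return max(cs,key=cv2.contourArea)
steel=((hsv[...,1]<70)&(hsv[...,2]>110)).astype(np.uint8)
wood=((hsv[...,1]>140)&(hsv[...,2]>110)&(hsv[...,0]<20)).astype(np.uint8)
for n,roi,mk,z in (("plate",(165,215,230,300),steel,.122),("shaft",(455,190,500,270),steel,.01),("handle",(465,255,500,315),wood,.012)):
    k=comps(roi,mk); r=cv2.minAreaRect(k); bx=cv2.boxPoints(r)
    print(n,cv2.contourArea(k),np.round(bx,1).tolist(),"\n",onplane(c,bx,z).round(4), onplane(c,[r[0]],z).round(4))
E
```

```text
[[ 0.671 -0.407  0.   ]
 [ 0.383 -0.439  0.   ]
 [ 0.533  0.301  0.   ]
 [ 0.537  0.193  0.   ]] [[482.18319689 218.40294663]]
plate 1936.5 [[176.0, 231.10000610351562], [222.0, 226.5], [227.39999389648438, 281.1000061035156], [181.5, 285.70001220703125]] 
 [[0.5745 0.3437 0.122 ]
 [0.5841 0.2321 0.122 ]
 [0.4507 0.2177 0.122 ]
 [0.4414 0.3276 0.122 ]] [[0.5121 0.2802 0.122 ]]
shaft 513.5 [[459.5, 198.5], [471.20001220703125, 196.1999969482422], [484.1000061035156, 260.6000061035156], [472.3999938964844, 262.8999938964844]] 
 [[ 0.6734 -0.3836  0.01  ]
 [ 0.6795 -0.4158  0.01  ]
 [ 0.5046 -0.4389  0.01  ]
 [ 0.4989 -0.4073  0.01  ]] [[ 0.5883 -0.4114  0.01  ]]
handle 1208.5 [[465.0, 255.0], [499.0, 255.0], [499.0, 314.0], [465.0, 314.0]] 
 [[ 0.52   -0.3884  0.012 ]
 [ 0.5185 -0.479   0.012 ]
 [ 0.3639 -0.4682  0.012 ]
 [ 0.3658 -0.3791  0.012 ]] [[ 0.4414 -0.4285  0.012 ]]
```

View pics/crop1.png

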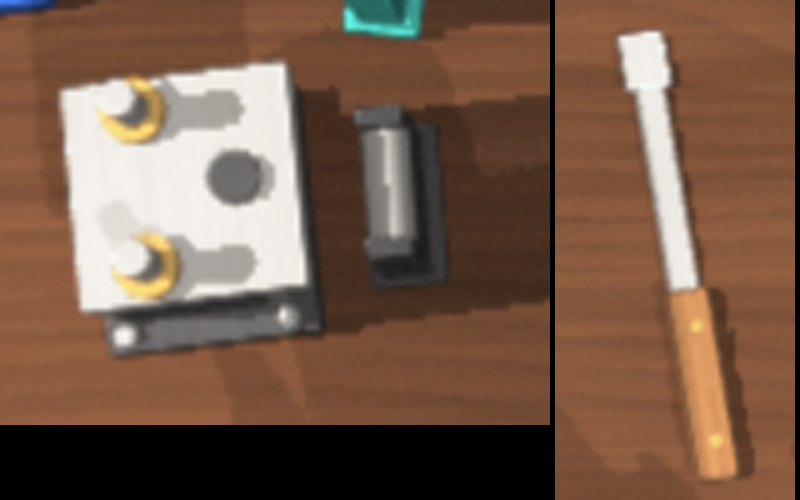

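The crop confirms the choice: the bar has a wide flat blade, a 16 mm shaft and a riveted handle. The plate corners are at crop (60,90), (288,63), (312,288) and (80,310), the fulcrum ears at (379,116) and (389,248), the bar tip at (639,33) and the handle end at (719,476).

```bash
python3 - <<'E'
from h import *
c=camera("top")
A=lambda p:(np.array(p,float)+.5)/5-.5+[165,215]
B=lambda p:(np.array(p,float)-[555,0]+.5)/4-.5+[445,190]
P=onplane(c,A([(60,90),(288,63),(312,288),(80,310)]),.122)[:,:2]
print("plate sides",[np.linalg.norm(P[i]-P[(i+1)%4]).round(4) for i in range(4)],"ctr",P.mean(0).round(4))
fx=-( (P[0]+P[3])-(P[1]+P[2]))  # toward front = -x
print("die +x yaw",np.degrees(np.arctan2(-fx[1],-fx[0])), "front edge dir",np.degrees(np.arctan2(*(P[1]-P[2])[::-1])))
print("lip mid",((P[1]+P[2])/2).round(4))
F=onplane(c,A([(379,116),(389,248)]),.095)[:,:2]
print("ears",F.round(4),np.linalg.norm(F[0]-F[1]),"ctr",F.mean(0).round(4),"ear dir",np.degrees(np.arctan2(*(F[0]-F[1])[::-1])))
t=onplane(c,B([(639,34)]),.009)[0,:2]; e=onplane(c,B([(719,477)]),.014)[0,:2]
d=(t-e)/np.linalg.norm(t-e); print("tip",t.round(4),"end",e.round(4),np.linalg.norm(t-e),"yaw",np.degrees(np.arctan2(d[1],d[0])))
g=t-.15*d; o=bot.get_obs(); r=R.from_quat(o["tool_rot"]); print("grip",g.round(4), "shift",(r.inv().apply([*g,.003]-o["eef_pos"])*1000).round(1), "toolx yaw",np.degrees(np.arctan2(*r.as_matrix()[1::-1,0])))
E
```

```text
plate sides [np.float64(0.1113), np.float64(0.111), np.float64(0.1116), np.float64(0.1082)] ctr [0.5221 0.2807]
die +x yaw 95.2383010571998 front edge dir 6.511752669201933
lip mid [0.5272 0.2252]
ears [[0.5603 0.1905]
 [0.4944 0.1853]] 0.06610831096778551 ctr [0.5274 0.1879] ear dir 4.504605106047236
tip [ 0.6745 -0.4006] end [ 0.3778 -0.4333] 0.2984649752722211 yaw 6.300786928010395
grip [ 0.5254 -0.417 ] shift [366.5  62.3 227.8] toolx yaw 18.438555250752312
```

Call:
carry_out([
  {"dx":41,"dy":7,"dz":5,"twist":6,"fingers":-1},
  {"dx":81,"dy":14,"dz":15,"twist":12.1,"fingers":-1},
  {"dx":121,"dy":20,"dz":25,"twist":12.1,"fingers":-1},
  {"dx":161,"dy":27,"dz":35,"twist":12.1,"fingers":-1},
  {"dx":200,"dy":34,"dz":45,"twist":12.1,"fingers":-1},
])

```text
clock: 0.67
eef_pos: [0.3601, -0.4428, 0.1859]
tool_rot: [0.998, 0.055, 0.0, 0.0]
ft_force: [0.0, -1.1, -0.2]
grip_width: 0.0856
grasp_force: 0.0
```

```bash
cat > go.py <<'E'
import sys
from h import *
# usage: go.py x y z yaw -> shift in tool axes from measured pose
x,y,z,yaw=map(float,sys.argv[1:5]); o=bot.get_obs(); r=R.from_quat(o["tool_rot"]); m=r.as_matrix()
yw=np.degrees(np.arctan2(m[1,0],m[0,0]))
print("t",round(o["clock"],2),"pos",o["eef_pos"].round(4),"yaw",yw.round(2),"tilt",np.degrees(np.arccos(-m[2,2])).round(2),"j6",o["joint_pos"][5].round(2))
print("shift",(r.inv().apply(np.array([x,y,z])-o["eef_pos"])*1000).round(1),"twist",((yw-yaw+180)%360-180).round(2),"F",o["ft_force"].round(1),"w",round(o["grip_width"],4),"g",round(o["grasp_force"],1))
E
python3 go.py .5254 -.417 .003 6.3
```

```text
t 0.67 pos [ 0.3601 -0.4428  0.1859] yaw 6.31 tilt 0.01 j6 2.14
shift [167.1  -7.5 182.9] twist 0.01 F [ 0.  -1.1 -0.2] w 0.0856 g 0.0
```

Call:
carry_out([
  {"dx":36,"dy":-2,"dz":20,"twist":0,"fingers":-1},
  {"dx":72,"dy":-4,"dz":40,"twist":0,"fingers":-1},
  {"dx":108,"dy":-6,"dz":60,"twist":0,"fingers":-1},
  {"dx":144,"dy":-7,"dz":80,"twist":0,"fingers":-1},
  {"dx":167,"dy":-7.5,"dz":110,"twist":0,"fingers":-1},
])

```text
clock: 1.08
eef_pos: [0.5284, -0.4172, 0.0771]
tool_rot: [0.998, 0.057, 0.002, 0.001]
ft_force: [0.8, -0.8, 1.2]
grip_width: 0.0856
grasp_force: 0.0
```

Call:
carry_out([
  {"dx":0,"dy":0,"dz":30,"twist":0,"fingers":-1},
  {"dx":0,"dy":0,"dz":55,"twist":0,"fingers":-1},
  {"dx":0,"dy":0,"dz":68,"twist":0,"fingers":-1},
  {"dx":0,"dy":0,"dz":72,"twist":0,"fingers":-1},
  {"dx":0,"dy":0,"dz":72,"twist":0,"fingers":-1},
])

```text
clock: 1.5
eef_pos: [0.5226, -0.4166, 0.0023]
tool_rot: [0.998, 0.055, -0.001, -0.001]
ft_force: [-0.5, -0.0, 1.0]
grip_width: 0.0854
grasp_force: 0.0
```

```bash
python3 go.py .5254 -.417 .003 6.3
```

```text
t 1.5 pos [ 0.5226 -0.4166  0.0023] yaw 6.34 tilt 0.22 j6 2.36
shift [ 2.7  0.7 -0.7] twist 0.04 F [-0.5 -0.   1. ] w 0.0854 g 0.0
```

Call:
carry_out([
  {"dx":2.5,"dy":0.5,"dz":-0.5,"twist":0,"fingers":-1},
  {"dx":2.5,"dy":0.5,"dz":-0.5,"twist":0,"fingers":1},
  {"dx":2.5,"dy":0.5,"dz":-0.5,"twist":0,"fingers":1},
  {"dx":2.5,"dy":0.5,"dz":-0.5,"twist":0,"fingers":1},
  {"dx":2.5,"dy":0.5,"dz":-0.5,"twist":0,"fingers":1},
])

```text
clock: 1.92
eef_pos: [0.5266, -0.4182, 0.006]
tool_rot: [0.998, 0.055, 0.001, 0.001]
ft_force: [-0.2, 0.2, -0.4]
grip_width: 0.0391
grasp_force: 0.0
```

Call:
carry_out([
  {"dx":0,"dy":0,"dz":0,"fingers":1},
  {"dx":0,"dy":0,"dz":0,"fingers":1},
  {"dx":0,"dy":0,"dz":0,"fingers":1},
  {"dx":0,"dy":0,"dz":0,"fingers":1},
  {"dx":0,"dy":0,"dz":0,"fingers":1},
])

```text
$.plan[0]: bad value
```

Call:
carry_out([
  {"dx":0,"dy":0,"dz":0,"twist":0,"fingers":1},
  {"dx":0,"dy":0,"dz":0,"twist":0,"fingers":1},
  {"dx":0,"dy":0,"dz":0,"twist":0,"fingers":1},
  {"dx":0,"dy":0,"dz":0,"twist":0,"fingers":1},
  {"dx":0,"dy":0,"dz":0,"twist":0,"fingers":1},
])

```text
clock: 2.33
eef_pos: [0.5263, -0.4176, 0.0056]
tool_rot: [0.998, 0.055, 0.0, 0.0]
ft_force: [-0.2, 1.8, 5.2]
grip_width: 0.0136
grasp_force: 59.0
```

Call:
carry_out([
  {"dx":0,"dy":0,"dz":-10,"twist":0,"fingers":1},
  {"dx":0,"dy":0,"dz":-25,"twist":0,"fingers":1},
  {"dx":0,"dy":0,"dz":-40,"twist":0,"fingers":1},
  {"dx":0,"dy":0,"dz":-50,"twist":0,"fingers":1},
  {"dx":0,"dy":0,"dz":-50,"twist":0,"fingers":1},
])

```text
clock: 2.75
eef_pos: [0.5274, -0.4188, 0.0572]
tool_rot: [0.998, 0.055, 0.001, 0.001]
ft_force: [0.8, -0.8, -3.6]
grip_width: 0.0132
grasp_force: 59.0
```

```bash
python3 - <<'E'
from h import *
s=camera("side");c=camera("top"); print(proj(s,[[.525,-.417,.05]]),proj(c,[[.525,-.417,.05]]))
a=cv2.resize(s["image"][100:260,200:360],None,fx=2.5,fy=2.5,interpolation=cv2.INTER_CUBIC)
b=cv2.resize(c["image"][180:340,420:580],None,fx=2.5,fy=2.5,interpolation=cv2.INTER_CUBIC)
cv2.imwrite("pics/g1.png",np.hstack([a,b])[:,:,::-1])
E
```

```text
[[281.64018545 174.62443639]] [[479.89084293 250.7055524 ]]
```

View pics/g1.png

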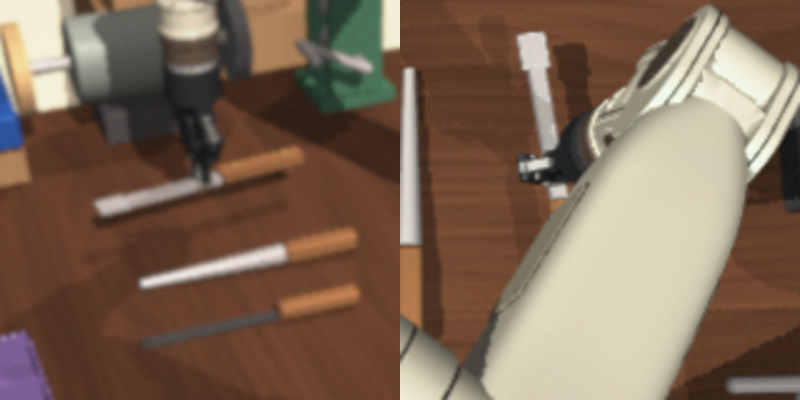

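The bar is lifted and level, gripped at the shaft near crop pixel (205,180).

Call:
carry_out([
  {"dx":3,"dy":-25,"dz":-30,"twist":-6,"fingers":1},
  {"dx":7,"dy":-55,"dz":-60,"twist":-12,"fingers":1},
  {"dx":11,"dy":-85,"dz":-90,"twist":-18,"fingers":1},
  {"dx":15,"dy":-115,"dz":-105,"twist":-24,"fingers":1},
  {"dx":20,"dy":-145,"dz":-105,"twist":-30,"fingers":1},
])

```text
clock: 3.27
eef_pos: [0.5318, -0.2712, 0.1636]
tool_rot: [0.949, 0.314, 0.002, 0.002]
ft_force: [1.1, -0.5, -3.9]
grip_width: 0.0139
grasp_force: 59.3
```

```bash
python3 go.py .5387 .064 .16 95.2
```

```text
t 3.27 pos [ 0.5318 -0.2712  0.1636] yaw 36.6 tilt 0.38 j6 2.03
shift [ 205.4 -265.     2.6] twist -58.6 F [ 1.1 -0.5 -3.9] w 0.0139 g 59.3
```

Call:
carry_out([
  {"dx":18,"dy":-24,"dz":0,"twist":-6,"fingers":1},
  {"dx":37,"dy":-48,"dz":0,"twist":-12,"fingers":1},
  {"dx":56,"dy":-72,"dz":0,"twist":-18,"fingers":1},
  {"dx":75,"dy":-97,"dz":0,"twist":-24,"fingers":1},
  {"dx":93,"dy":-120,"dz":0,"twist":-30,"fingers":1},
])

```text
clock: 3.68
eef_pos: [0.5326, -0.1177, 0.1584]
tool_rot: [0.836, 0.549, -0.001, -0.001]
ft_force: [1.2, -0.1, -4.0]
grip_width: 0.0133
grasp_force: 59.2
```

```bash
python3 go.py .5387 .064 .16 95.2
```

```text
t 3.68 pos [ 0.5326 -0.1177  0.1584] yaw 66.64 tilt 0.16 j6 1.76
shift [169.2 -66.5  -1.5] twist -28.56 F [ 1.2 -0.1 -4. ] w 0.0133 g 59.2
```

Call:
carry_out([
  {"dx":25,"dy":-10,"dz":-1,"twist":-6,"fingers":1},
  {"dx":50,"dy":-20,"dz":-1,"twist":-12,"fingers":1},
  {"dx":75,"dy":-30,"dz":-1,"twist":-18,"fingers":1},
  {"dx":100,"dy":-39,"dz":-1,"twist":-24,"fingers":1},
  {"dx":120,"dy":-47,"dz":-1,"twist":-28.6,"fingers":1},
])

```text
clock: 4.1
eef_pos: [0.538, 0.0111, 0.1595]
tool_rot: [0.674, 0.739, -0.001, -0.001]
ft_force: [-0.8, 0.1, -4.5]
grip_width: 0.0133
grasp_force: 59.2
```

```bash
python3 - <<'E'
import sys
from h import *
s=camera("side");c=camera("top")
o=bot.get_obs();print(o["eef_pos"])
# bar tip predicted
m=R.from_quat(o["tool_rot"]).as_matrix(); t=o["eef_pos"]+.15*m[:,0]; t[2]+=.0
print("pred tip",t.round(4),proj(s,[t]),proj(c,[t]))
a=cv2.resize(s["image"][180:380,270:470],None,fx=2,fy=2,interpolation=cv2.INTER_CUBIC)
b=cv2.resize(c["image"][180:340,170:330],None,fx=2.5,fy=2.5,interpolation=cv2.INTER_CUBIC)
cv2.imwrite("pics/g2.png",np.hstack([a,b])[:,:,::-1])
E
python3 go.py .5387 .064 .16 95.2
```

```text
[0.53807547 0.01247117 0.15946236]
pred tip [0.5243 0.1618 0.1597] [[346.7953791  250.18419257]] [[249.0801938  247.81367802]]
t 4.2 pos [0.5381 0.0125 0.1595] yaw 95.27 tilt 0.16 j6 1.5
shift [51.3  5.4 -0.5] twist 0.07 F [ 0.2 -0.5 -3.3] w 0.0135 g 59.2
```

View pics/g2.png

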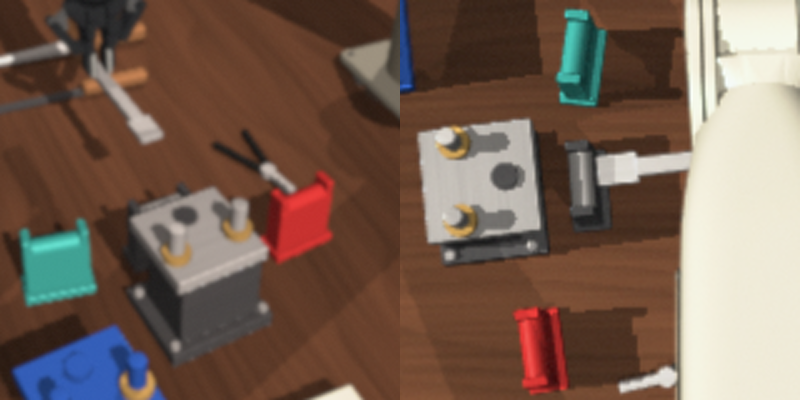

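The top crop shows the tip at (598,168), which is within 1 px of the prediction. The bar lines up between the fulcrum ears.

Call:
carry_out([
  {"dx":20,"dy":2,"dz":0,"twist":0,"fingers":1},
  {"dx":40,"dy":4,"dz":0,"twist":0,"fingers":1},
  {"dx":50,"dy":5,"dz":10,"twist":0,"fingers":1},
  {"dx":51,"dy":5.4,"dz":30,"twist":0,"fingers":1},
  {"dx":51,"dy":5.4,"dz":50,"twist":0,"fingers":1},
])

```text
clock: 4.62
eef_pos: [0.5402, 0.0607, 0.1097]
tool_rot: [0.676, 0.737, 0.0, 0.001]
ft_force: [-0.3, -0.2, -4.9]
grip_width: 0.0136
grasp_force: 59.2
```

```bash
python3 go.py .5387 .064 .0945 95.2;python3 go.py .5358 .0958 .0945 95.2
```

```text
t 4.62 pos [0.5402 0.0607 0.1097] yaw 94.97 tilt 0.07 j6 1.6
shift [ 3.5 -1.2 15.2] twist -0.23 F [-0.3 -0.2 -4.9] w 0.0136 g 59.2
t 4.62 pos [0.5402 0.0607 0.1097] yaw 94.97 tilt 0.07 j6 1.6
shift [35.4 -1.4 15.2] twist -0.23 F [-0.3 -0.2 -4.9] w 0.0136 g 59.2
```

Call:
carry_out([
  {"dx":0,"dy":0,"dz":6,"twist":0,"fingers":1},
  {"dx":0,"dy":-0.5,"dz":11,"twist":0,"fingers":1},
  {"dx":0,"dy":-1,"dz":14.5,"twist":0,"fingers":1},
  {"dx":0,"dy":-1,"dz":14.5,"twist":0,"fingers":1},
  {"dx":0,"dy":-1,"dz":14.5,"twist":0,"fingers":1},
])

```text
clock: 5.03
eef_pos: [0.5395, 0.06, 0.0969]
tool_rot: [0.676, 0.737, 0.0, 0.0]
ft_force: [-0.4, 0.3, -3.7]
grip_width: 0.0137
grasp_force: 59.2
```

```bash
python3 - <<'E'
from h import *
s=camera("side");c=camera("top")
a=cv2.resize(s["image"][210:310,300:400],None,fx=4,fy=4,interpolation=cv2.INTER_CUBIC)
b=cv2.resize(c["image"][200:300,190:290],None,fx=4,fy=4,interpolation=cv2.INTER_CUBIC)
cv2.imwrite("pics/g3.png",np.hstack([a,b])[:,:,::-1])
E
python3 go.py .5358 .0958 .0945 95.2
```

```text
t 5.13 pos [0.5399 0.0603 0.0974] yaw 94.92 tilt 0.12 j6 1.6
shift [35.7 -1.   2.9] twist -0.28 F [ 0.3 -0.4 -3.2] w 0.0132 g 59.2
```

View pics/g3.png

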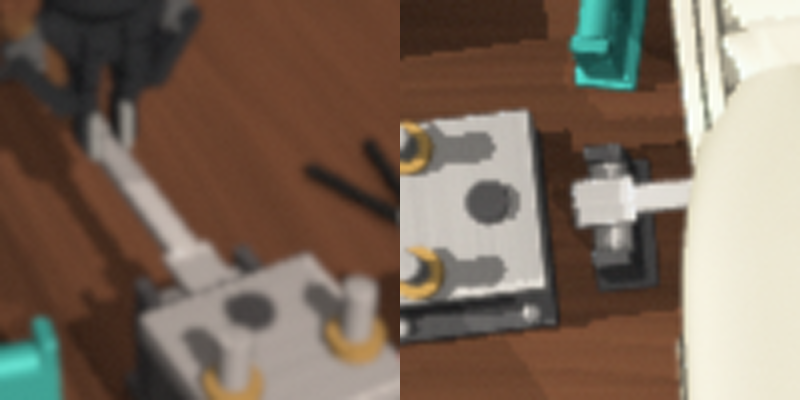

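The blade tip is at crop (573,203), between the ears and short of the lip edge at x≈540. Next I lower it 2.5 mm and slide it in.

Call:
carry_out([
  {"dx":0,"dy":0,"dz":2.5,"twist":0,"fingers":1},
  {"dx":8,"dy":0,"dz":2.5,"twist":0,"fingers":1},
  {"dx":18,"dy":0,"dz":2.5,"twist":0,"fingers":1},
  {"dx":28,"dy":0,"dz":2.5,"twist":0,"fingers":1},
  {"dx":36,"dy":0,"dz":2.5,"twist":0,"fingers":1},
])

```text
clock: 5.55
eef_pos: [0.5358, 0.0979, 0.094]
tool_rot: [0.676, 0.737, 0.0, -0.0]
ft_force: [-0.8, 0.5, -3.9]
grip_width: 0.0137
grasp_force: 59.2
```

```bash
python3 go.py .5358 .0958 .0905 95.2
```

```text
t 5.55 pos [0.5358 0.0979 0.094 ] yaw 94.99 tilt 0.04 j6 1.66
shift [-2.1 -0.2  3.5] twist -0.21 F [-0.8  0.5 -3.9] w 0.0137 g 59.2
```

Call:
carry_out([
  {"dx":-1,"dy":0,"dz":1.5,"twist":0,"fingers":1},
  {"dx":-1,"dy":0,"dz":3,"twist":0,"fingers":1},
  {"dx":-1,"dy":0,"dz":3,"twist":0,"fingers":1},
  {"dx":-1,"dy":0,"dz":3,"twist":0,"fingers":0.3},
  {"dx":-1,"dy":0,"dz":3,"twist":0,"fingers":-0.5},
])

```text
clock: 5.97
eef_pos: [0.5367, 0.095, 0.0915]
tool_rot: [0.676, 0.737, 0.001, 0.001]
ft_force: [0.2, 0.5, 0.3]
grip_width: 0.0363
grasp_force: 0.0
```

Call:
carry_out([
  {"dx":0,"dy":0,"dz":0,"twist":0,"fingers":-0.5},
  {"dx":0,"dy":0,"dz":0,"twist":0,"fingers":-0.5},
  {"dx":0,"dy":0,"dz":0,"twist":0,"fingers":-0.5},
  {"dx":0,"dy":0,"dz":-10,"twist":0,"fingers":-0.5},
  {"dx":0,"dy":0,"dz":-40,"twist":0,"fingers":-0.5},
])

```text
clock: 6.38
eef_pos: [0.5326, 0.0945, 0.1276]
tool_rot: [0.676, 0.737, -0.004, -0.003]
ft_force: [0.4, 0.6, 0.4]
grip_width: 0.0639
grasp_force: 0.0
```

```bash
python3 go.py .5487 -.0465 .15 95.2; python3 - <<'E'
from h import *
s=camera("side")
a=cv2.resize(s["image"][160:310,270:420],None,fx=4,fy=4,interpolation=cv2.INTER_CUBIC)
cv2.imwrite("pics/g4.png",a[:,:,::-1])
E
```

```text
t 6.38 pos [0.5326 0.0945 0.1276] yaw 94.93 tilt 0.53 j6 1.66
shift [-141.9    3.7  -22.3] twist -0.27 F [0.4 0.6 0.4] w 0.0639 g 0.0
```

View pics/g4.png

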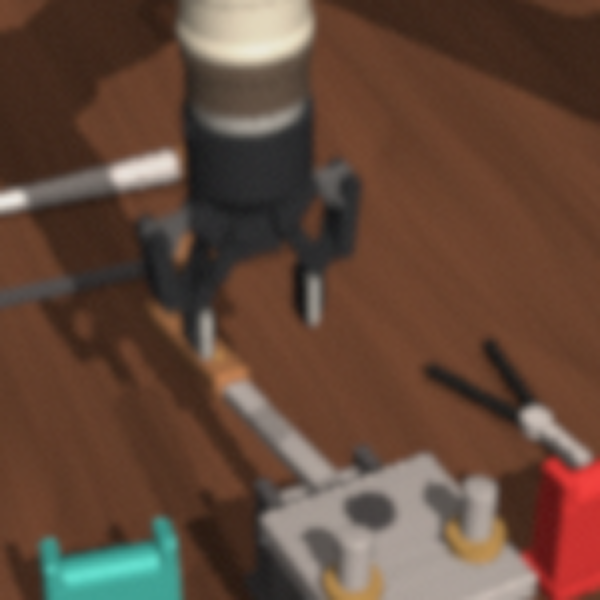

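The bar rests on the crest between the ears with its blade under the plate and the handle sunk. Next I shut the fingers above the handle end and push down.

Call:
carry_out([
  {"dx":0,"dy":0,"dz":-22,"twist":0,"fingers":0},
  {"dx":-35,"dy":1,"dz":-22,"twist":0,"fingers":1},
  {"dx":-70,"dy":2,"dz":-22,"twist":0,"fingers":1},
  {"dx":-105,"dy":3,"dz":-22,"twist":0,"fingers":1},
  {"dx":-130,"dy":3.5,"dz":-22,"twist":0,"fingers":1},
])

```text
clock: 6.85
eef_pos: [0.5514, -0.0364, 0.1543]
tool_rot: [0.676, 0.737, 0.0, 0.001]
ft_force: [-0.7, -0.2, 0.3]
grip_width: 0.0029
grasp_force: 0.0
```

Call:
carry_out([
  {"dx":0,"dy":0,"dz":0,"twist":0,"fingers":1},
  {"dx":0,"dy":0,"dz":10,"twist":0,"fingers":1},
  {"dx":0,"dy":0,"dz":25,"twist":0,"fingers":1},
  {"dx":0,"dy":0,"dz":40,"twist":0,"fingers":1},
  {"dx":0,"dy":0,"dz":50,"twist":0,"fingers":1},
])

```text
clock: 7.27
eef_pos: [0.5498, -0.0328, 0.1013]
tool_rot: [0.675, 0.737, -0.0, -0.001]
ft_force: [-1.2, 0.3, -0.6]
grip_width: 0.0002
grasp_force: 0.0
```

```bash
python3 go.py .548 -.035 .075 95.2; python3 - <<'E'
from h import *
c=camera("top");s=camera("side");o=bot.get_obs();print(proj(s,[o["eef_pos"]]))
a=cv2.resize(s["image"][160:310,270:420],None,fx=4,fy=4,interpolation=cv2.INTER_CUBIC)
cv2.imwrite("pics/g5.png",a[:,:,::-1])
E
```

```text
t 7.27 pos [ 0.5498 -0.0328  0.1013] yaw 95.02 tilt 0.1 j6 1.42
shift [-2.  -1.9 26.3] twist -0.18 F [-1.2  0.3 -0.6] w 0.0002 g 0.0
[[310.75980074 226.48345783]]
```

View pics/g5.png

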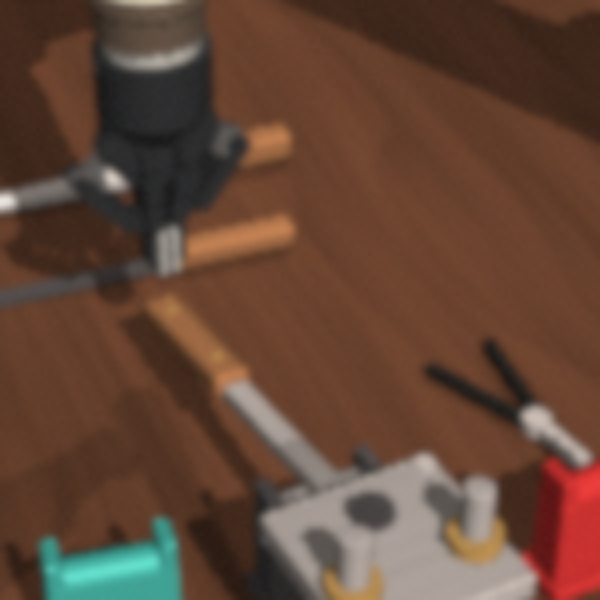

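```bash
python3 - <<'E'
from h import *
s=camera("side")
A=lambda p:(np.array(p,float)+.5)/4-.5+[270,160]
q=A([(150,309),(177,296),(213,388),(247,374)])
for z in (.06,.07,.08,.09): print(z,onplane(s,q,z)[:,:2].round(4).tolist())
print(A((160,303)),proj(s,[[.5498,-.0328,z] for z in (.06,.07,.08,.09)]).round(1).tolist())
E
```

```text
0.06 [[0.5578, -0.0432], [0.5355, -0.0501], [0.5462, 0.0523], [0.5204, 0.0473]]
0.07 [[0.5614, -0.0309], [0.5394, -0.0377], [0.5499, 0.0633], [0.5245, 0.0585]]
0.08 [[0.565, -0.0186], [0.5433, -0.0253], [0.5537, 0.0744], [0.5286, 0.0696]]
0.09 [[0.5686, -0.0063], [0.5472, -0.0129], [0.5575, 0.0855], [0.5327, 0.0807]]
[309.625 235.375] [[311.1, 238.4], [310.9, 235.5], [310.7, 232.6], [310.6, 229.7]]
```

Call:
carry_out([
  {"dx":8,"dy":-3,"dz":10,"twist":0,"fingers":1},
  {"dx":8,"dy":-3,"dz":20,"twist":0,"fingers":1},
  {"dx":8,"dy":-3,"dz":27,"twist":0,"fingers":1},
  {"dx":8,"dy":-3,"dz":32,"twist":0,"fingers":1},
  {"dx":8,"dy":-3,"dz":36,"twist":0,"fingers":1},
])

```text
clock: 7.83
eef_pos: [0.5469, -0.0263, 0.0663]
tool_rot: [0.676, 0.737, -0.0, -0.0]
ft_force: [0.5, 0.1, 0.5]
grip_width: -0.0003
grasp_force: 0.0
```

Call:
carry_out([
  {"dx":0,"dy":0,"dz":4,"twist":0,"fingers":1},
  {"dx":0,"dy":0,"dz":8,"twist":0,"fingers":1},
  {"dx":0,"dy":0,"dz":12,"twist":0,"fingers":1},
  {"dx":0,"dy":0,"dz":15,"twist":0,"fingers":1},
  {"dx":0,"dy":0,"dz":18,"twist":0,"fingers":1},
])

```text
clock: 8.25
eef_pos: [0.549, -0.0245, 0.0514]
tool_rot: [0.676, 0.737, 0.003, 0.0]
ft_force: [-2.3, 5.9, 14.4]
grip_width: -0.0
grasp_force: 5.7
```

Call:
carry_out([
  {"dx":0,"dy":-1,"dz":4,"twist":0,"fingers":1},
  {"dx":0,"dy":-1,"dz":8,"twist":0,"fingers":1},
  {"dx":0,"dy":-1,"dz":12,"twist":0,"fingers":1},
  {"dx":0,"dy":-1,"dz":15,"twist":0,"fingers":1},
  {"dx":0,"dy":-1,"dz":17,"twist":0,"fingers":1},
])

```text
clock: 8.67
eef_pos: [0.5492, -0.0247, 0.0348]
tool_rot: [0.676, 0.737, 0.004, 0.001]
ft_force: [-1.7, 5.5, 13.1]
grip_width: -0.0003
grasp_force: 5.8
```

```bash
python3 go.py .546 -.025 .029 95.2; python3 - <<'E'
from h import *
s=camera("side")
a=cv2.resize(s["image"][170:360,270:430],None,fx=3,fy=3,interpolation=cv2.INTER_CUBIC)
cv2.imwrite("pics/g6.png",a[:,:,::-1])
E
```

```text
t 8.67 pos [ 0.5492 -0.0247  0.0348] yaw 95.0 tilt 0.47 j6 1.44
shift [-0.  -3.2  5.8] twist -0.2 F [-1.7  5.5 13.1] w -0.0003 g 5.8
```

View pics/g6.png

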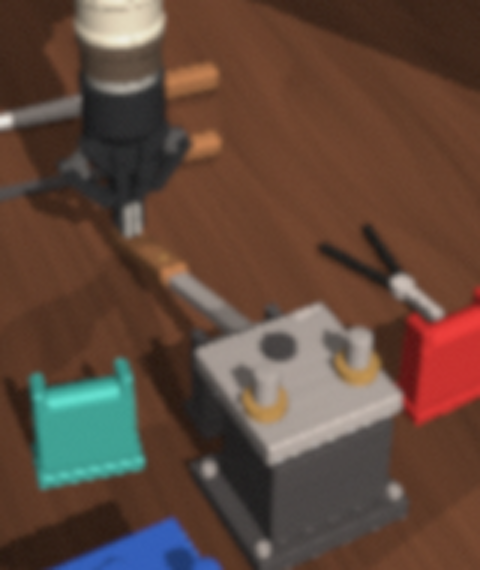

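The plate has risen and the pins stand out less. I'll push about 5 mm more, then back off.

Call:
carry_out([
  {"dx":0,"dy":-1,"dz":2,"twist":0,"fingers":1},
  {"dx":0,"dy":-1,"dz":4,"twist":0,"fingers":1},
  {"dx":0,"dy":-1,"dz":5,"twist":0,"fingers":1},
  {"dx":0,"dy":-1,"dz":5,"twist":0,"fingers":1},
  {"dx":0,"dy":-1,"dz":5,"twist":0,"fingers":1},
])

```text
clock: 9.13
eef_pos: [0.5487, -0.0249, 0.0301]
tool_rot: [0.676, 0.737, 0.004, 0.002]
ft_force: [-0.1, 4.2, 13.9]
grip_width: -0.0004
grasp_force: 5.3
```

Call:
carry_out([
  {"dx":0,"dy":0,"dz":-5,"twist":0,"fingers":1},
  {"dx":0,"dy":0,"dz":-15,"twist":0,"fingers":1},
  {"dx":-10,"dy":0,"dz":-40,"twist":0,"fingers":1},
  {"dx":-45,"dy":0,"dz":-70,"twist":0,"fingers":1},
  {"dx":-80,"dy":0,"dz":-100,"twist":0,"fingers":1},
])

```text
clock: 9.55
eef_pos: [0.5506, -0.0993, 0.1219]
tool_rot: [0.675, 0.738, -0.001, -0.001]
ft_force: [0.8, -1.2, 1.1]
grip_width: 0.0002
grasp_force: 0.0
```

Call:
carry_out([
  {"dx":-40,"dy":0,"dz":-20,"twist":0,"fingers":1},
  {"dx":-80,"dy":0,"dz":-40,"twist":0,"fingers":1},
  {"dx":-120,"dy":0,"dz":-40,"twist":0,"fingers":1},
  {"dx":-150,"dy":0,"dz":-40,"twist":0,"fingers":1},
  {"dx":-150,"dy":0,"dz":-40,"twist":0,"fingers":1},
])

```text
clock: 9.97
eef_pos: [0.5642, -0.256, 0.1618]
tool_rot: [0.679, 0.734, -0.001, 0.002]
ft_force: [0.5, 0.8, 0.1]
grip_width: -0.0001
grasp_force: 0.0
```

```bash
python3 go.py .546 -.025 .029 95.2; python3 - <<'E'
from h import *
s0=cv2.imread("pics/side0.png"); s=camera("side"); c=camera("top")
a=cv2.resize(s0[240:360,300:420],None,fx=3.3,fy=4,interpolation=cv2.INTER_CUBIC)
b=cv2.resize(s["image"][240:360,300:420,::-1],None,fx=3.3,fy=4,interpolation=cv2.INTER_CUBIC)
cv2.imwrite("pics/g7.png",np.hstack([a,b])); cv2.imwrite("pics/top9.png",c["image"][:,:,::-1]); cv2.imwrite("pics/side9.png",s["image"][:,:,::-1])
# px per mm of rise at far/near plate corners; image shift by template match of the bright plate's near corner
for P in ([.58,.327],[.47,.337]): print(proj(s,[[*P,.122],[*P,.132]]).round(1).tolist())
E
```

```text
t 9.97 pos [ 0.5642 -0.256   0.1618] yaw 94.5 tilt 0.26 j6 1.07
shift [ 2.322e+02 -2.000e-01  1.319e+02] twist -0.7 F [0.5 0.8 0.1] w -0.0001 g 0.0
[[352.4, 318.1], [352.5, 314.8]]
[[402.2, 306.9], [402.6, 303.6]]
```

View pics/g7.png

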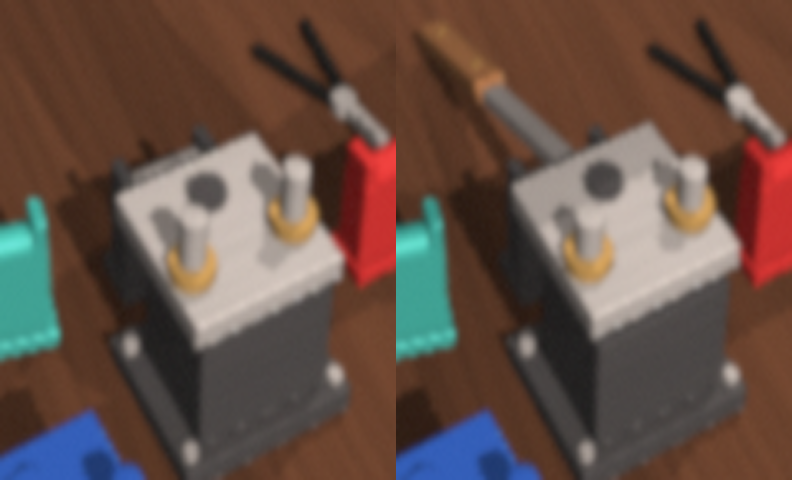

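The right half shows the bar lying between the ears, and the plate's near corner has moved from row 347 to about 335, roughly 8 mm up. I'll check that with sub-pixel registration.

```bash
python3 - <<'E'
import cv2,numpy as np
a=cv2.imread("pics/side0.png",0).astype(np.float32); b=cv2.imread("pics/side9.png",0).astype(np.float32)
for n,(x0,y0,x1,y1) in {"near corner":(345,312,372,330),"collar1":(350,298,368,316),"collar2":(380,284,398,304),"right edge":(385,300,402,316),"static shoe":(335,330,370,360)}.items():
    w=np.float32([[1,0,0],[0,1,-2.5 if n[0]!="s" else 0]])
    try: cc,w=cv2.findTransformECC(a[y0:y1,x0:x1],b,np.float32([[1,0,x0],[0,1,y0+w[1,2]]]),cv2.MOTION_TRANSLATION); print(n,round(float(cc),3),(w[:,2]-[x0,y0]).round(2),"rise mm",(-(w[1,2]-y0)/.33).round(1))
    except cv2.error as e: print(n,"fail")
E
```

```text
near corner 0.999 [ 0.   -2.75] rise mm 8.3
collar1 0.976 [ 0.21 -2.37] rise mm 7.2
collar2 0.978 [ 0.34 -1.83] rise mm 5.6
right edge 0.992 [-0.64 -2.5 ] rise mm 7.6
static shoe 0.998 [0.   0.06] rise mm -0.2
```

```bash
python3 -c "
from workcell import job_done
print(job_done())"
```

```text
the job is handed in; nothing more can be done
None
```

I levered the top plate up about 8 mm, measured from before-and-after images. The pry bar is still lying over the fulcrum with its blade under the lip, the gripper never touched the die set, and I handed the job in at about 10 s with the arm clear.

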